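File the watch-dial holders and lock the rack

ROBOT

A 6-joint arm with a two-finger parallel gripper is mounted at the origin on the work surface. World frame = base frame: x ahead of the robot, y to its left, z up, the work surface at z = 0. Lengths are in m, angles in rad, forces in N, time in s.
With the tool pointing down it reaches from about 0.275 to 0.875 m from the base axis. Payload 12.5 kg.
Tool frame: the origin (TCP) lies between the finger pads; the fingertips stand 14 mm ahead of it and the grasp point (between the pads) lies 5 mm behind it; z points along the fingers, y is the line along which they close (so a half turn about z gives the same grasp; the last joint's range is limited). The gripper opens to 85 mm and grips with 20 to 120 N. Pads are 22 mm wide; open, the fingers measure 114 mm over their backs; the gripper's body (76 mm by 85 mm) begins 54 mm behind the grasp point. The pads swing forward as they close: fully open they stand 13 mm farther back than shut.
Start: joints at [-1.331, 0.351, 1.652, -0, 1.139, -0.085], TCP at [0.176, -0.521, 0.245] pointing down, gripper open.
Joint ranges: [-2.75, 2.75], [-0.79, 2.1], [0.01, 2.65], [-1.57, 4.71], [0.07, 3.14], [-2.87, 2.87]. Speed limits (rad/s): [2.22, 2.22, 2.79, 3.14, 3.14, 3.14].

INTERFACE

Orientations are given as a unit quaternion [w, x, y, z].
In Python, from plant import env gives the robot as it stands.
- The arm moves only by the shell command python3 -m inch 'ROWS' [FORCE]. ROWS is a JSON object of lists of equal length, an entry for each row: "rot": the turn, a rotation vector about the world's x, y, z in degrees, a list of three; "travel": the shift along the world's x, y, z in m, a list of three; "gripper": the opening, from 0 (shut) to 1 (fully open). In form: {"rot": [[rx, ry, rz], ...], "travel": [[tx, ty, tz], ...], "gripper": [gripper, ...]}. A call has exactly 5 rows; each row shifts and turns the commanded pose from where the row before left it; what a row does not reach is not made up. A row lasts 1/10 s, in which the tool goes at most 50 mm and 8.59 degrees, less where a joint would pass 70% of its speed; a pose out of reach is approached as far as the arm can. A call with a gripper value outside its range is refused whole. The fingers move at their own pace and stop on an object; FORCE is the grip in N (left out, the last holds). Time passes only in rows, so rows that do not move let the fingers close, or fill a call up. It gives the time, the measured TCP pose, the force, the opening and the grip force at its end, in the units of the state.
- env.get_obs(): the state, without advancing time (a new reading comes with each control period).
- env.capture(name): name is "scene" or "top"; returns (picture, depth): 480x640x3 uint8, blue, green, red; 480x640 float32, m along the optical axis (not along the pixel's ray), 0 where there is no reading.
- env.camera_model(name): a dict with "camera_matrix" (3x3 intrinsics, pixels), "k1" (the pictures are not rectified: a ray, as slopes to the right and down, at radius r is drawn at 1 + k1 r^2 times it, then the intrinsics apply), "camera_from_world" (4x4, takes a point from world to camera coordinates). Camera axes: x right, y up, looking along -z (the intrinsics and any distortion apply to the point x, -y, -z); pixel columns grow to the right and rows downward; lengths in m; the calibration is good to about 2 mm. A picture is of the moment at which its call begins. camera_model takes no time and is no camera call.
- env.sign_off(): hands the job in; it is judged then, once.
Trained networks look in the newest picture that a camera, given by its name, has taken for a name from the list of things; names that differ only in an ending like _2 or _b are one class to them, and where a whole thing is asked for, a point or a joint stands for the part that bears it (a point fixed in the world has none). Each returns a list of dicts, best first, with "score" (0 to 1); they miss things now and then, are a little off and sometimes report something else, mostly with a low value. They report only what shows in the picture. A call takes as long as a camera call.
- env.boxes_of(label, camera): "xyz" ([x, y, z] in m, in the coordinates of the camera as it stood for that picture, good to about 4 mm: the middle of the surface that is visible of it).
- env.regions_of(label, camera): "mask" (480x640 bool, what is visible of it).
The state is a dict: "clock": time; "joint_positions": joint angles; "qvel": joint speeds; "tau": joint torques, N m; "ee_pos": TCP position; "orientation": TCP orientation; "contact_force": force on the tool from outside, world axes, zero at the start; "moment": the same for the moment, N m; "opening": opening from 0.0 (shut) to 1.0 (fully open); "grasp_force": force on a finger pad.
Only numpy, scipy, OpenCV 4.12 (cv2) and the standard library are available. Lean on these libraries where they do the work, as an engineer would, in place of code of your own. Each camera call takes 0.05 s, during which the arm holds its last target. There are 200 camera calls.

TASK

The slab-shaped watch-dial holders lying on the desk have to be filed: swing the rack's keeper bar up out of the way, slide every loose holder fully home, face up, into a bay of the rack that is still free, then swing the keeper bar down across the mouths until it snaps shut in its detent. Leave the holders that are already filed where they are, and do not push the watches, loupe and tin about.

Things in the scene. Friction and masses are not known exactly. Their poses are not given: they have to be found in the camera images.
- rack: low rack fixed to the desk, aluminium dividers on a black 4 mm base, five side-by-side bays open towards the robot. Origin on the desk under the middle of the row of mouths (divider noses at x = 0); x runs into the bays, y along the row, z up. Bay centres at y = +118, +59, 0, -59, -118 (bay1..bay5). Dividers 6 thick with rounded noses: bays 53 wide.
- rack_stop (a point): foot of the stop wall at the far end of the bays, rack x = 91. From rack x = 20 inwards the dividers carry lips reaching 2.5 over each side of a slab, underside 21 and top 24 above the desk, so slabs can only be slid in along x. Ears for the hinge at both ends rise to 44. In front of the mouth a ramp 16 long rises to the 4 mm base
- keeper (a joint): angle of the keeper bar: 0 = shut in its detent, across all mouths; grows as it swings up and back; 1.8 is about upright, 2.5 the end of travel, leaning back over the rack. Starts half-way, in the way of loading. Friction (about 1.2 N at the rod) holds it where it is left; in the last 0.2 rad of closing it passes two sprung catches and takes about 4 to 5 N down at the rod to snap home
- keeper_hinge (a point): middle of the keeper's hinge line, which runs along rack y at rack x = 70, z = 35; the rod swings about it at a radius of 82
- keeper_grip (a point): point on the axis of the keeper rod, in the dark rubber grip on its free end, at rack y = -185, outside the rack. The rod is round steel, 12 thick, along rack y from +158 to -205, on arms at +158 and -158; the grip covers its last 40. Shut, its axis is at rack x = -9, z = 14, clear of the near ends of home slabs by 3
- bay1 (a point): where the underside centre of a slab lies when it is fully home in bay 1 (counted from the rack +y end); 45.5 in from the mouth, on the bay floor; the near end of a home slab is level with the mouth
- bay2 (a point): where the underside centre of a slab lies when it is fully home in bay 2 (rack y = +59); 45.5 in from the mouth, on the bay floor; the near end of a home slab is level with the mouth
- bay3 (a point): where the underside centre of a slab lies when it is fully home in bay 3 (rack y = +0); 45.5 in from the mouth, on the bay floor; the near end of a home slab is level with the mouth
- bay4 (a point): where the underside centre of a slab lies when it is fully home in bay 4 (rack y = -59); 45.5 in from the mouth, on the bay floor; the near end of a home slab is level with the mouth
- bay5 (a point): where the underside centre of a slab lies when it is fully home in bay 5 (rack y = -118); 45.5 in from the mouth, on the bay floor; the near end of a home slab is level with the mouth
- new1: a holder to be filed, lying loose on the desk (some may be absent): flat slab-shaped watch-dial holder, grey plastic with a round white dial and brass rim on its top face, 90 long (its x) x 50 wide (its y) x 14 thick, about 90 g, both ends alike; origin at the centre of its underside, z up.
- new2: a holder to be filed, lying loose on the desk (some may be absent): flat slab-shaped watch-dial holder, grey plastic with a round white dial and brass rim on its top face, 90 long (its x) x 50 wide (its y) x 14 thick, about 90 g, both ends alike; origin at the centre of its underside, z up.
- new3: a holder to be filed, lying loose on the desk (some may be absent): flat slab-shaped watch-dial holder, grey plastic with a round white dial and brass rim on its top face, 90 long (its x) x 50 wide (its y) x 14 thick, about 90 g, both ends alike; origin at the centre of its underside, z up.
- filed1: a holder already filed, fully home in bay 1 (present only in one or two bays; leave it there): flat slab-shaped watch-dial holder, grey plastic with a round white dial and brass rim on its top face, 90 long (its x) x 50 wide (its y) x 14 thick, about 90 g, both ends alike; origin at the centre of its underside, z up.
- filed2: a holder already filed, fully home in bay 2 (present only in one or two bays; leave it there): flat slab-shaped watch-dial holder, grey plastic with a round white dial and brass rim on its top face, 90 long (its x) x 50 wide (its y) x 14 thick, about 90 g, both ends alike; origin at the centre of its underside, z up.
- filed3: a holder already filed, fully home in bay 3 (present only in one or two bays; leave it there): flat slab-shaped watch-dial holder, grey plastic with a round white dial and brass rim on its top face, 90 long (its x) x 50 wide (its y) x 14 thick, about 90 g, both ends alike; origin at the centre of its underside, z up.
- filed4: a holder already filed, fully home in bay 4 (present only in one or two bays; leave it there): flat slab-shaped watch-dial holder, grey plastic with a round white dial and brass rim on its top face, 90 long (its x) x 50 wide (its y) x 14 thick, about 90 g, both ends alike; origin at the centre of its underside, z up.
- filed5: a holder already filed, fully home in bay 5 (present only in one or two bays; leave it there): flat slab-shaped watch-dial holder, grey plastic with a round white dial and brass rim on its top face, 90 long (its x) x 50 wide (its y) x 14 thick, about 90 g, both ends alike; origin at the centre of its underside, z up.
- watch_gold: bystander: gold pocket watch lying on the desk, 50 across, 15 high, crown and bow stick out 17 on its x side; origin at the centre of its underside
- watch_silver: bystander: silver pocket watch lying on the desk, 50 across, 15 high, origin as before
- loupe: bystander: black eyeglass loupe, 38 across and 38 high, origin at the centre of its underside
- tin: bystander: round flat aluminium tin, 56 across and 24 high, origin at the centre of its underside

How it is judged:
By the outcome, as a careful person would: the job done as asked, in the order asked, and still so for the second after the job is handed in, with the robot touching nothing.
Of new1, new2, new3 only 2 to 3 are there at a start; the rules pass over those that are not, and their reading is None.
Of filed1, filed2, filed3, filed4, filed5 only 1 to 2 are there at a start; the rules pass over those that are not, and their reading is None.
At some moment in a run one of new1, new2, new3 may be knocked a few centimetres aside while the robot is not near it.
Once in a run the grip may slacken for a moment while it holds something.
It also fails if it takes over 210 s, if anything falls off the work surface, if the arm or the gripper's body presses on something with over 40 N, if the wrist force passes 120 N, or if a joint passes its speed limit or range.

## Working session

There is one attempt and no reset: what is moved stays moved. The work goes in short steps, Python scripts to look and compute and a shell command to move; the robot and the scene stay as the last step left them, time stands still between calls to the robot, and variables do not carry over. Pictures are saved under pics/ and viewed, at most 14 in all, crops included, and the job is handed in when it is done.

```bash
ls; mkdir -p pics
cat > h.py <<'E'
import numpy as np, cv2
from plant import env
def w_from_cam(c,p):
    T=np.array(env.camera_model(c)["camera_from_world"]); return (np.linalg.inv(T)@np.r_[p,1])[:3]
def cloud(c,depth):
    m=env.camera_model(c);K=np.array(m["camera_matrix"]);k=m["k1"]
    v,u=np.mgrid[0:480,0:640]; x=(u-K[0,2])/K[0,0]; y=(v-K[1,2])/K[1,1]
    xd,yd=x.copy(),y.copy()
    for _ in range(8):
        s=1+k*(x*x+y*y); x=xd/s; y=yd/s
    P=np.stack([x*depth,-y*depth,-depth,np.ones_like(depth)],-1)
    W=P@np.linalg.inv(np.array(m["camera_from_world"])).T
    W=W[...,:3]; W[depth<=0]=np.nan; return W
def px(c,p):
    m=env.camera_model(c);K=np.array(m["camera_matrix"]);q=np.array(m["camera_from_world"])@np.r_[p,1]
    x,y=q[0]/-q[2],-q[1]/-q[2]; s=1+m["k1"]*(x*x+y*y); return K[0,0]*x*s+K[0,2],K[1,1]*y*s+K[1,2]
E
python3 - <<'E'
from h import *
print({k:np.round(v,3).tolist() if not isinstance(v,str) else v for k,v in env.get_obs().items()})
for c in ("scene","top"):
    p,d=env.capture(c); cv2.imwrite(f"pics/{c}0.png",p); np.save(f"{c}0.npy",d)
    for l in ("rack","keeper","keeper_grip","new1","filed1","watch_gold","watch_silver","loupe","tin"):
        for b in env.boxes_of(l,c)[:6]:
            if b["score"]>.2: print(c,l,round(b["score"],2),np.round(w_from_cam(c,b["xyz"]),3))
E
```

```text
pics
{'clock': 0.0, 'joint_positions': [-1.331, 0.351, 1.652, -0.0, 1.139, -0.085], 'qvel': [0.001, 0.001, -0.0, 0.001, 0.001, -0.001], 'tau': [0.0, -50.61, -29.141, -0.0, 0.005, -0.0], 'ee_pos': [0.175, -0.521, 0.245], 'orientation': [-0.001, 0.987, 0.162, -0.0], 'contact_force': [-0.34, 0.902, 0.225], 'moment': [-0.019, 0.022, -0.064], 'grasp_force': 0.0, 'opening': 1.005}
scene rack 0.74 [ 0.587 -0.094  0.013]
scene rack 0.55 [ 0.56  -0.11   0.093]
scene keeper 0.75 [ 0.559 -0.111  0.093]
scene keeper 0.4 [0.74  0.147 0.018]
scene keeper_grip 0.78 [ 0.559 -0.104  0.097]
scene new1 0.65 [0.61  0.252 0.013]
scene new1 0.59 [0.462 0.162 0.016]
scene filed1 0.57 [ 0.585 -0.123  0.018]
scene watch_gold 0.6 [0.566 0.398 0.014]
scene watch_silver 0.74 [0.342 0.219 0.021]
scene watch_silver 0.64 [ 0.383 -0.413  0.014]
scene loupe 0.79 [0.345 0.22  0.017]
scene loupe 0.71 [ 0.557 -0.107  0.093]
scene loupe 0.37 [ 0.589 -0.095  0.016]
scene tin 0.8 [0.74  0.147 0.021]
scene tin 0.25 [ 0.589 -0.092  0.015]
top rack 0.59 [ 0.578 -0.124  0.004]
top keeper 0.8 [ 0.549 -0.145  0.092]
top keeper_grip 0.81 [ 0.55  -0.141  0.101]
top new1 0.93 [0.603 0.249 0.014]
top new1 0.7 [0.459 0.155 0.012]
top filed1 0.96 [ 0.587 -0.128  0.018]
top filed1 0.56 [ 0.583 -0.128  0.005]
top watch_gold 0.56 [0.558 0.393 0.017]
top watch_silver 0.84 [ 0.373 -0.418  0.02 ]
top loupe 0.6 [0.334 0.215 0.042]
top tin 0.44 [ 0.577 -0.126  0.005]
```

View pics/top0.png

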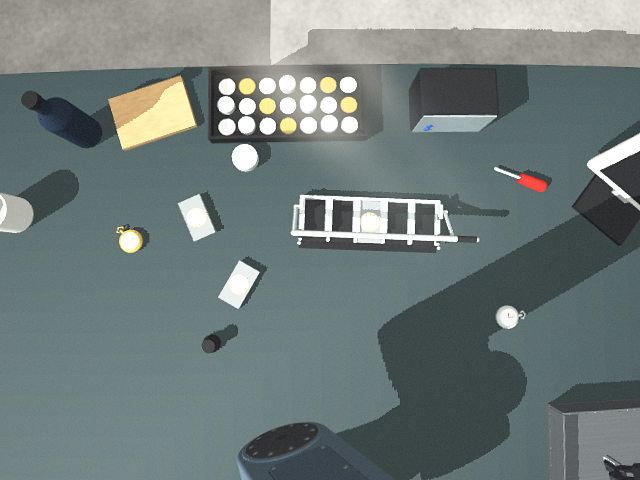

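View pics/scene0.png

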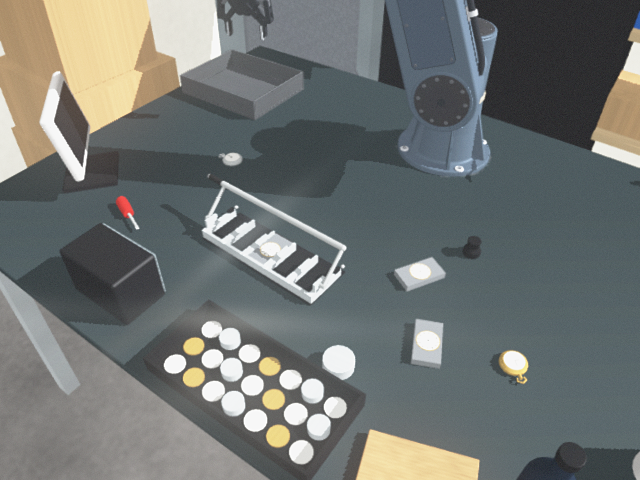

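Run:
```python
from h import *
for i,l in enumerate(("filed1","new1")):
    for b in env.regions_of(l,"top")[:5]:
        m=b["mask"]; W=cloud("top",np.load("top0.npy"))[m]
        W=W[(np.isfinite(W[:,2]))]; z=np.median(W[:,2]); W=W[abs(W[:,2]-z)<.008]
        r=cv2.minAreaRect((W[:,:2]*1000).astype(np.float32)); ys,xs=np.where(m)
        print(l,round(b["score"],2),"px",xs.mean().round(),ys.mean().round(),"z",z.round(3),r, len(W))
W=cloud("top",np.load("top0.npy")); z=W[...,2]
# keeper rod: high points near rack
m=(z>.075)&(z<.13)&(W[...,0]>.4)&(W[...,0]<.75)&(W[...,1]<.15)&(W[...,1]>-.4)
P=W[m]; print(len(P),P.min(0),P.max(0)); r=cv2.minAreaRect((P[:,:2]*1000).astype(np.float32));print("rod",r,np.percentile(P[:,2],[5,50,95]))
m=(z>.032)&(z<.05)&(W[...,0]>.4)&(W[...,0]<.75)&(W[...,1]<.15)&(W[...,1]>-.4)
n,lab,st,c=cv2.connectedComponentsWithStats(m.astype(np.uint8))
for i in range(1,n):
    if st[i,4]>15: print("ear?",st[i],np.nanmean(W[lab==i],0).round(4))
m=(z>.02)&(z<.028)&(W[...,0]>.4)&(W[...,0]<.75)&(W[...,1]<.1)&(W[...,1]>-.4)
n,lab,st,c=cv2.connectedComponentsWithStats(m.astype(np.uint8))
for i in range(1,n):
    if st[i,4]>25: print("div?",st[i],np.nanmean(W[lab==i],0).round(4),cv2.minAreaRect((W[lab==i][:,:2]*1000).astype(np.float32)))
```

```text
filed1 0.72 px 370.0 220.0 z 0.019 ((587.0230102539062, -121.94842529296875), (48.79071044921875, 91.73501586914062), 86.85198974609375) 751
filed1 0.18 px 372.0 224.0 z 0.006 ((579.9085693359375, -157.95433044433594), (404.88275146484375, 117.4782943725586), 88.1275405883789) 4173
new1 0.98 px 197.0 218.0 z 0.014 ((602.74755859375, 250.56947326660156), (91.26191711425781, 51.65572738647461), 23.380123138427734) 979
new1 0.59 px 239.0 285.0 z 0.014 ((457.4315490722656, 159.78897094726562), (50.221519470214844, 90.70906829833984), 58.908809661865234) 1014
new1 0.39 px 372.0 225.0 z 0.006 ((576.839599609375, -150.931884765625), (394.0882263183594, 107.72569274902344), 86.86031341552734) 4080
1199 [ 0.53386224 -0.32790181  0.07503824] [0.58225697 0.04276891 0.1019006 ]
rod ((558.8583984375, -143.0268096923828), (371.2460021972656, 30.09576988220215), 86.70463562011719) [0.08983703 0.09625168 0.09916019]
ear? [294 199   9  15  84] [0.6178 0.0279 0.043 ]
ear? [438 205  10  14 102] [ 0.6012 -0.2729  0.0416]
div? [ 299  195  141   40 1493] [ 0.6069 -0.1254  0.0241] ((600.9522094726562, -123.3909912109375), (300.5830078125, 74.4852066040039), 86.77291870117188)
```

The top view shows the rack at about (370,222) with its mouth side down at row 245, and the keeper half up with its grip at (470,239). One filed holder is in bay 3 (370,220), and two loose holders are at (197,218) and (239,285). The scene view agrees: two loose holders, no third.

The rack origin is at about (0.540, -0.119), yaw -3.2°. The rod grip is at about (0.542, -0.304, 0.093), which matches an 82 mm radius at θ≈1.04. First I'll push the keeper up from the front with shut fingers.

```bash
python3 -m inch '{"rot":[[0,0,-4.4],[0,0,-4.4],[0,0,-4.4],[0,0,-4.4],[0,0,-4.2]],"travel":[[0.03,0.022,0],[0.03,0.022,0],[0.03,0.022,0],[0.03,0.022,0],[0.03,0.022,0]],"gripper":[0,0,0,0,0]}' 40
python3 -m inch '{"rot":[[0,0,0],[0,0,0],[0,0,0],[0,0,0],[0,0,0]],"travel":[[0.033,0.022,-0.03],[0.033,0.022,-0.03],[0.033,0.022,-0.03],[0.033,0.022,-0.03],[0.033,0.02,-0.035]],"gripper":[0,0,0,0,0]}'
python3 -m inch '{"rot":[[0,0,0],[0,0,0],[0,0,0],[0,0,0],[0,0,0]],"travel":[[0,0,0],[0,0,0],[0,0,0],[0,0,0],[0,0,0]],"gripper":[0,0,0,0,0]}'
```

```text
clock: 1.6
ee_pos: [0.3266, -0.4102, 0.2454]
orientation: [0.0, 1.0, -0.029, 0.0]
contact_force: [0.3, -0.5, 0.3]
opening: 0.143
grasp_force: 0.0
clock: 2.1
ee_pos: [0.4908, -0.303, 0.0909]
orientation: [0.0, 1.0, -0.028, 0.001]
contact_force: [0.3, -0.7, 0.5]
opening: -0.004
grasp_force: 0.0
clock: 2.6
ee_pos: [0.489, -0.3049, 0.0927]
orientation: [0.0, 1.0, -0.028, 0.001]
contact_force: [-0.0, -0.2, -0.0]
opening: 0.001
grasp_force: 0.0
```

```bash
python3 -m inch '{"rot":[[0,0,0],[0,0,0],[0,0,0],[0,0,0],[0,0,0]],"travel":[[0.016,-0.001,0],[0.014,-0.001,0.002],[0.014,-0.001,0.004],[0.014,-0.001,0.004],[0.014,-0.001,0.004]],"gripper":[0,0,0,0,0]}'
python3 -m inch '{"rot":[[0,0,0],[0,0,0],[0,0,0],[0,0,0],[0,0,0]],"travel":[[0.014,-0.001,0.002],[0.014,-0.001,0.002],[0.014,-0.001,0],[0.012,0,-0.002],[0.010,0,-0.004]],"gripper":[0,0,0,0,0]}'
python3 -m inch '{"rot":[[0,0,0],[0,0,0],[0,0,0],[0,0,0],[0,0,0]],"travel":[[0,0,0],[0,0,0],[-0.02,0,0],[-0.04,0,0.02],[-0.04,0,0.04]],"gripper":[0,0,0,0,0]}'
python3 - <<'E'
from h import *
p,d=env.capture("top"); cv2.imwrite("pics/top1.png",p); W=cloud("top",d); z=W[...,2]
p,_=env.capture("scene"); cv2.imwrite("pics/scene1.png",p[130:330,130:480])
o=np.array([.5405,-.119]);a=np.radians(-3.2);R=np.array([[np.cos(a),-np.sin(a)],[np.sin(a),np.cos(a)]])
Q=np.dstack([(W[...,:2]-o)@R,z])
# measure rod, dividers in rack coords
m=(z>.08)&(z<.13)&(abs(Q[...,0]-60)<1e9)&(Q[...,0]>-.02)&(Q[...,0]<.15)&(Q[...,1]>-.15)&(Q[...,1]<.15)
print("rod",np.nanmedian(Q[m],0),m.sum())
m=(z>.019)&(z<.03)&(Q[...,0]>0.003)&(Q[...,0]<.018)&(abs(Q[...,1])<.18)
print("nose y hist",np.histogram(Q[m][:,1],bins=np.arange(-.16,.161,.002)))
m=(z>.02)&(z<.03)&(abs(Q[...,0]-.05)<.025)&(abs(Q[...,1])<.18)
ys=np.sort(Q[m][:,1]); print("lips y clusters",[ (g.min().round(4),g.max().round(4),g.mean().round(4),len(g)) for g in np.split(ys,np.where(np.diff(ys)>.006)[0]+1)])
for s in (-148,-89,-30,30,89,148):
    m=(z>.015)&(z<.03)&(abs(Q[...,1]-s/1000)<.004)&(Q[...,0]<.08)&(Q[...,0]>-.03); print(s,Q[m][:,0].min().round(4),np.mean(Q[m][:,1]).round(4))
E
```

```text
clock: 3.1
ee_pos: [0.561, -0.3096, 0.1066]
orientation: [0.0, 1.0, -0.028, -0.0]
contact_force: [-2.7, 0.4, 1.3]
opening: -0.0
grasp_force: 1.4
clock: 3.6
ee_pos: [0.6255, -0.3127, 0.1042]
orientation: [0.0, 1.0, -0.028, 0.0]
contact_force: [-2.1, -1.8, 0.5]
opening: -0.0
grasp_force: 0.7
clock: 4.1
ee_pos: [0.5269, -0.3111, 0.1575]
orientation: [-0.001, 1.0, -0.028, -0.002]
contact_force: [0.7, -0.5, -0.4]
opening: 0.003
grasp_force: 0.0
rod [0.11174879 0.00055536 0.11005783] 941
nose y hist (array([ 0,  0,  0,  0,  1,  4,  3, 11,  0,  0,  0,  0,  0,  0,  0,  0,  0,
        0,  0,  0,  0,  0,  0,  0,  0,  0,  0,  0,  0,  0,  0,  0,  0,  0,
        5,  6,  3,  0,  0,  0,  0,  0,  0,  0,  0,  0,  0,  0,  0,  0,  0,
        0,  0,  0,  0,  0,  0,  0,  0,  0,  0,  0,  0,  7,  6,  7,  0,  2,
        1,  2,  1,  1,  1,  1,  2,  3,  3,  1,  1,  3,  3,  4,  0,  1,  1,
        3,  5,  3,  1,  2,  0,  1,  1,  7,  4,  2,  0,  0,  0,  0,  0,  0,
        0,  0,  0,  0,  0,  0,  0,  0,  0,  0,  0,  0,  0,  0,  0,  0,  0,
        0,  0,  0,  7,  6,  7,  0,  0,  0,  0,  0,  0,  0,  0,  0,  0,  0,

[... 2907 characters left out ...]
01,  1.38000000e-01,  1.40000000e-01,  1.42000000e-01,
        1.44000000e-01,  1.46000000e-01,  1.48000000e-01,  1.50000000e-01,
        1.52000000e-01,  1.54000000e-01,  1.56000000e-01,  1.58000000e-01,
        1.60000000e-01]))
lips y clusters [(np.float64(-0.1514), np.float64(-0.1406), np.float64(-0.1453), 97), (np.float64(-0.0949), np.float64(-0.0808), np.float64(-0.0881), 141), (np.float64(-0.0382), np.float64(0.0354), np.float64(-0.0013), 430), (np.float64(0.0804), np.float64(0.0944), np.float64(0.0875), 153), (np.float64(0.1395), np.float64(0.1493), np.float64(0.1436), 83)]
-148 -0.0087 -0.1469
-89 0.0002 -0.0889
-30 0.0002 -0.0301
30 0.0004 0.0298
89 0.0003 0.0888
148 -0.0084 0.1468
```

View pics/top1.png

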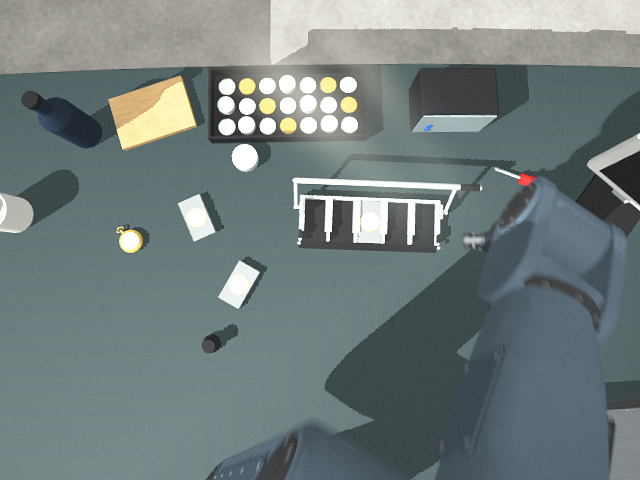

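The keeper leans back at row 183, out of the way, and nothing else was disturbed. The rack frame fits within 1 mm. Next is holder B at (239,285): I'll grasp it near its robot-side end.

```bash
python3 -m inch '{"rot":[[0,0,-1.9],[0,0,-1.9],[0,0,-1.9],[0,0,-1.9],[0,0,-1.9]],"travel":[[-0.01,0.033,0],[-0.01,0.033,0],[-0.01,0.033,0],[-0.006,0.033,0],[-0.006,0.033,0]],"gripper":[0,0,1,1,1]}'
python3 -m inch '{"rot":[[0,0,-1.9],[0,0,-1.9],[0,0,-1.9],[0,0,-1.9],[0,0,-1.9]],"travel":[[-0.006,0.033,0],[-0.006,0.033,0],[-0.006,0.033,0],[-0.006,0.033,0],[-0.006,0.033,0]],"gripper":[1,1,1,1,1]}'
python3 -m inch '{"rot":[[0,0,-1.8],[0,0,-1.8],[0,0,-1.8],[0,0,-1.8],[0,0,-1.7]],"travel":[[-0.006,0.032,0],[-0.006,0.032,-0.01],[-0.006,0.032,-0.01],[-0.005,0.032,-0.01],[0,0.028,-0.01]],"gripper":[1,1,1,1,1]}'
python3 - <<'E'
from h import *
p,d=env.capture("top"); W=cloud("top",d)
for b in env.regions_of("new1","top")[:4]:
    w=W[b["mask"]]; w=w[abs(w[:,2]-.014)<.006]
    if len(w)>300: print(round(b["score"],2),len(w),cv2.minAreaRect((w[:,:2]*1000).astype(np.float32)))
o=env.get_obs();print(o["ee_pos"],o["orientation"],o["opening"])
E
```

```text
clock: 4.7
ee_pos: [0.4873, -0.1458, 0.1591]
orientation: [-0.0, 0.994, -0.111, 0.0]
contact_force: [1.2, -0.5, -0.6]
opening: 0.506
grasp_force: 0.0
clock: 5.2
ee_pos: [0.4574, 0.0192, 0.1591]
orientation: [-0.0, 0.981, -0.193, 0.0]
contact_force: [0.2, -0.0, 0.4]
opening: 1.0
grasp_force: 0.0
clock: 5.7
ee_pos: [0.4341, 0.1754, 0.1188]
orientation: [-0.0, 0.963, -0.268, 0.0]
contact_force: [0.3, -0.5, 0.1]
opening: 1.004
grasp_force: 0.0
0.88 976 ((602.8883056640625, 250.3507843017578), (90.89456176757812, 51.50141143798828), 22.870756149291992)
0.83 791 ((459.7195129394531, 158.57644653320312), (50.372894287109375, 85.5), 59.38795852661133)
[0.43413508 0.17612925 0.11813254] [ 6.72917499e-05  9.63627729e-01 -2.67247805e-01 -4.54192153e-04] 0.9989030629987757
```

```bash
python3 -m inch '{"rot":[[0,0,0],[0,0,0],[0,0,0],[0,0,0],[0,0,0]],"travel":[[-0.0025,0,-0.026],[0,0,-0.026],[0,0,-0.026],[0,0,-0.02],[0,0,-0.008]],"gripper":[1,1,1,1,1]}'
python3 -m inch '{"rot":[[0,0,0],[0,0,0],[0,0,0],[0,0,0],[0,0,0]],"travel":[[0,0,0],[0,0,0],[0,0,0],[0,0,0],[0,0,0]],"gripper":[0.45,0.45,0.45,0.45,0.45]}' 60
python3 -m inch '{"rot":[[0,0,0],[0,0,0],[0,0,0],[0,0,0],[0,0,0]],"travel":[[0,0,0],[0,0,0],[0,0,0],[0,0,0],[0,0,0]],"gripper":[0.3,0.3,0.3,0.3,0.3]}' 60
```

```text
clock: 6.3
ee_pos: [0.4317, 0.1733, 0.0118]
orientation: [0.001, 0.963, -0.268, -0.001]
contact_force: [0.1, -0.9, -0.0]
opening: 1.002
grasp_force: 0.0
clock: 6.8
ee_pos: [0.4331, 0.1741, 0.0144]
orientation: [-0.001, 0.963, -0.268, 0.001]
contact_force: [-1.3, -0.9, 6.9]
opening: 0.568
grasp_force: 61.9
clock: 7.3
ee_pos: [0.4331, 0.1741, 0.0144]
orientation: [-0.001, 0.963, -0.268, 0.001]
contact_force: [-0.9, -0.8, 6.4]
opening: 0.568
grasp_force: 61.9
```

```bash
python3 -m inch '{"rot":[[0,0,0],[0,0,0],[0,0,0],[0,0,3.5],[0,0,3.5]],"travel":[[0,0,0.01],[0,0,0.02],[0,0,0.025],[0.002,-0.015,0.01],[0.003,-0.03,0]],"gripper":[0.3,0.3,0.3,0.3,0.3]}'
python3 -m inch '{"rot":[[0,0,3.5],[0,0,3.5],[0,0,3.5],[0,0,3.5],[0,0,3.5]],"travel":[[0.003,-0.035,0],[0.003,-0.035,0],[0.003,-0.035,0],[0.003,-0.035,0],[0.003,-0.03,0]],"gripper":[0.3,0.3,0.3,0.3,0.3]}'
python3 -m inch '{"rot":[[0,0,3.4],[0,0,0],[0,0,0],[0,0,0],[0,0,0]],"travel":[[0.002,-0.014,0],[0,0,-0.02],[0,0,-0.02],[0,0,0],[0,0,0]],"gripper":[0.3,0.3,0.3,0.3,0.3]}'
cat >> h.py <<'E'
O=np.array([.5405,-.119]);A=np.radians(-3.2);R=np.array([[np.cos(A),-np.sin(A)],[np.sin(A),np.cos(A)]])
def rack(p): return (np.asarray(p)[...,:2]-O)@R*1000
def world(x,y): return O+R@np.array([x,y])/1000
def see(tag,crop=None):
    """rack-frame fits of every holder-like region (top camera), plus tcp in rack frame"""
    p,d=env.capture("top"); W=cloud("top",d)
    for l in ("new1","filed1"):
      for b in env.regions_of(l,"top")[:5]:
        w=W[b["mask"]]; w=w[np.isfinite(w[:,2])&(w[:,2]>.008)]
        if len(w)<150 or b["score"]<.3: continue
        z=np.median(w[:,2]); w=w[abs(w[:,2]-z)<.004]; q=rack(w); c,s,a=cv2.minAreaRect(q.astype(np.float32))
        print(l,round(b["score"],2),"n",len(w),"z",z.round(4),"rack c",np.round(c,1),"size",np.round(s,1),"ang",round(a,1),"world",world(*c).round(4),"x",np.percentile(q[:,0],[1,99]).round(1),"y",np.percentile(q[:,1],[1,99]).round(1))
    o=env.get_obs(); q=o["orientation"]; print("tcp",o["ee_pos"].round(4),"rack",rack(o["ee_pos"]).round(1),"yaw",np.degrees(2*np.arctan2(q[2],q[1])).round(2),"F",o["contact_force"].round(1),"open",round(o["opening"],3))
    if crop: cv2.imwrite(f"pics/{tag}.png",cv2.resize(p[crop[1]:crop[3],crop[0]:crop[2]],None,fx=3,fy=3))
E
python3 -c "
from h import *
see('b1',(180,160,440,340))"
```

```text
clock: 7.8
ee_pos: [0.4385, 0.1296, 0.0807]
orientation: [-0.001, 0.978, -0.206, 0.002]
contact_force: [0.1, 0.9, -1.7]
opening: 0.571
grasp_force: 62.1
clock: 8.3
ee_pos: [0.4525, -0.0427, 0.0793]
orientation: [0.0, 0.998, -0.056, 0.001]
contact_force: [0.9, 0.3, -1.0]
opening: 0.57
grasp_force: 41.2
clock: 8.8
ee_pos: [0.4545, -0.055, 0.039]
orientation: [0.0, 1.0, -0.028, 0.0]
contact_force: [0.4, -0.5, 0.3]
opening: 0.565
grasp_force: 67.4
new1 0.75 n 953 z 0.0142 rack c [ 41.8 372.4] size [91.1 51.1] ang 26.2 world [0.603  0.2504] x [-4.9 87.9] y [334.8 407.6]
new1 0.5 n 280 z 0.0388 rack c [-29.6  60.3] size [27.1 48.3] ang 1.2 world [ 0.5143 -0.0571] x [-42.7 -16. ] y [36.1 84.5]
filed1 0.56 n 859 z 0.0184 rack c [46.  -0.7] size [90.4 47.3] ang 0.0 world [ 0.5864 -0.1223] x [ 1.4 89.9] y [-23.8  20.8]
tcp [ 0.4549 -0.055   0.0392] rack [-89.   59.1] yaw -3.17 F [ 0.4 -0.6 -0.3] open 0.561
```

View pics/b1.png

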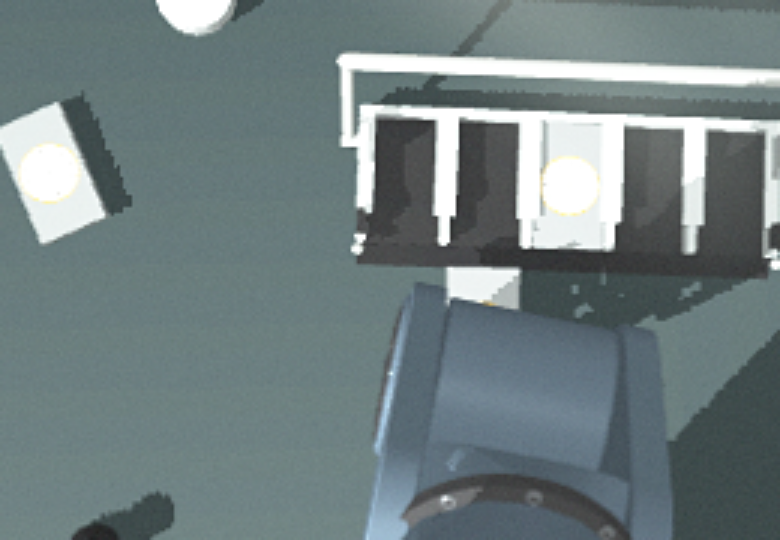

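The holder is square to bay 2 at (483,285) in the crop, with its front edge 16 mm before the mouth. Lower it and ease it in.

```bash
python3 -m inch '{"rot":[[0,0,0],[0,0,0],[0,0,0],[0,0,0],[0,0,0]],"travel":[[0,-0.0005,-0.01],[0,0,-0.009],[0.004,0,0],[0.006,-0.0003,0],[0.006,-0.0003,0]],"gripper":[0.3,0.3,0.3,0.3,0.3]}'
python3 -m inch '{"rot":[[0,0,0],[0,0,0],[0,0,0],[0,0,0],[0,0,0]],"travel":[[0.005,-0.0003,0],[0.005,-0.0003,0],[0.003,-0.0002,0],[0,0,0],[0,0,0]],"gripper":[0.3,0.3,0.3,0.3,0.3]}'
python3 -c "
from h import *
p,d=env.capture('top'); W=cloud('top',d); q=rack(W); z=W[...,2]
m=(abs(q[...,1]-59)<20)&(q[...,0]>-45)&(q[...,0]<12)&(z>.010)&(z<.035)
print(m.sum(),np.polyfit(q[m][:,0],z[m]*1000,1)); see('x')"
```

```text
clock: 9.45
ee_pos: [0.4711, -0.0562, 0.0191]
orientation: [0.0, 1.0, -0.028, 0.0]
contact_force: [0.3, -0.1, -0.0]
opening: 0.564
grasp_force: 67.4
clock: 9.95
ee_pos: [0.4832, -0.0569, 0.019]
orientation: [-0.0, 1.0, -0.028, -0.0]
contact_force: [-0.4, -0.6, -1.1]
opening: 0.565
grasp_force: 67.4
118 [ 0.06842369 17.88980891]
new1 0.94 n 944 z 0.0142 rack c [ 41.8 372.2] size [91.  51.2] ang 26.0 world [0.6031 0.2503] x [-4.3 87.3] y [335.5 407.3]
new1 0.69 n 870 z 0.0185 rack c [45.8 -0.1] size [89.3 48. ] ang 1.2 world [ 0.5863 -0.1217] x [ 1.4 89.9] y [-24.3  21.4]
new1 0.59 n 139 z 0.0188 rack c [ 7.  57.3] size [46.6 16.4] ang 80.6 world [ 0.5507 -0.0621] x [-3.4 12.7] y [35.2 80.4]
filed1 0.62 n 885 z 0.0185 rack c [46.3  1.5] size [90.9 52.4] ang 0.2 world [ 0.5868 -0.1201] x [ 1.4 89.9] y [-24.3  23.7]
tcp [ 0.4832 -0.0569  0.019 ] rack [-60.7  58.8] yaw -3.19 F [ 0.7 -0.6 -0.4] open 0.565
```

```bash
python3 -m inch '{"rot":[[0,0,0],[0,0,0],[0,0,0],[0,0,0],[0,0,0]],"travel":[[0.004,-0.0002,0],[0.004,-0.0002,0],[0.004,-0.0003,0],[0.004,-0.0002,0],[0.004,-0.0002,0]],"gripper":[0.3,0.3,0.3,0.3,0.3]}'
python3 -m inch '{"rot":[[0,0,0],[0,0,0],[0,0,0],[0,0,0],[0,0,0]],"travel":[[0.006,-0.0004,0],[0.006,-0.0003,0],[0.006,-0.0004,0],[0.006,-0.0003,0],[0,0,0]],"gripper":[0.3,0.3,0.3,0.3,0.3]}'
python3 -c "
from h import *
see('b2',(280,180,460,300))"
```

```text
clock: 10.65
ee_pos: [0.5038, -0.058, 0.019]
orientation: [-0.0, 1.0, -0.028, 0.0]
contact_force: [-0.9, -0.5, -0.6]
opening: 0.563
grasp_force: 67.4
clock: 11.15
ee_pos: [0.5282, -0.0595, 0.0191]
orientation: [0.0, 1.0, -0.028, 0.0]
contact_force: [0.1, 0.3, -0.6]
opening: 0.563
grasp_force: 67.4
new1 0.87 n 950 z 0.0144 rack c [ 41.8 371.9] size [90.8 50.8] ang 25.8 world [0.603 0.25 ] x [-4.1 87.8] y [335.9 407.2]
new1 0.68 n 388 z 0.0144 rack c [-149.4 -308.8] size [49.2 49.2] ang 39.0 world [ 0.3741 -0.419 ] x [-172.4 -126.7] y [-332.8 -283.4]
filed1 0.56 n 347 z 0.0185 rack c [70.4 -1.2] size [39.5 43.5] ang 2.3 world [ 0.6107 -0.1241] x [51.7 90.3] y [-22.4  20.2]
tcp [ 0.5271 -0.0594  0.0189] rack [-16.7  58.8] yaw -3.19 F [ 0.1  0.7 -0.5] open 0.563
```

View pics/b2.png

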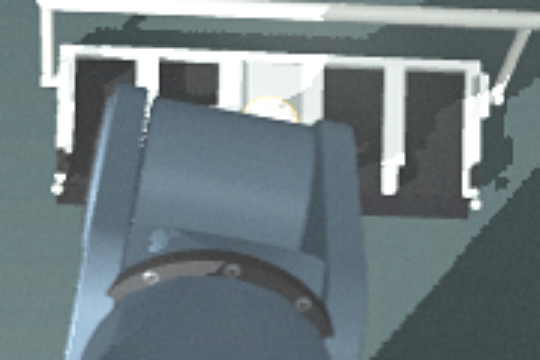

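Holder B is about 57 mm into bay 2. Release it, back off, shut the fingers and push it home from its near end.

```bash
python3 -m inch '{"rot":[[0,0,0],[0,0,0],[0,0,0],[0,0,0],[0,0,0]],"travel":[[0,0,0],[0,0,0],[0,0,0],[0,0,0.02],[0,0,0.03]],"gripper":[0.8,0.8,0.8,0.8,0.8]}'
python3 -m inch '{"rot":[[0,0,0],[0,0,0],[0,0,0],[0,0,0],[0,0,0]],"travel":[[-0.03,0.0017,0],[-0.03,0.0017,0],[0,0,0],[0,0,0],[0,0,0]],"gripper":[0,0,0,0,0]}'
python3 -m inch '{"rot":[[0,0,0],[0,0,0],[0,0,0],[0,0,0],[0,0,0]],"travel":[[0,0,0],[0,0,-0.017],[0,0,-0.02],[0,0,-0.01],[0,0,0]],"gripper":[0,0,0,0,0]}'
python3 -c "
from h import *
p,d=env.capture('top');
see('b3',(280,180,460,300))"
```

```text
clock: 11.8
ee_pos: [0.5263, -0.0592, 0.0685]
orientation: [-0.0, 1.0, -0.028, -0.002]
contact_force: [-0.3, 0.4, 0.9]
opening: 0.805
grasp_force: 0.0
clock: 12.3
ee_pos: [0.4683, -0.0562, 0.0693]
orientation: [0.0, 1.0, -0.028, 0.001]
contact_force: [0.3, -0.9, 0.3]
opening: 0.002
grasp_force: 0.0
clock: 12.8
ee_pos: [0.4669, -0.0559, 0.021]
orientation: [-0.0, 1.0, -0.028, -0.001]
contact_force: [0.2, 0.7, -0.3]
opening: 0.001
grasp_force: 0.0
new1 0.89 n 924 z 0.0143 rack c [ 42. 372.] size [91.4 51.1] ang 25.3 world [0.6032 0.2501] x [-3.2 87.7] y [334.5 406.2]
new1 0.61 n 777 z 0.0185 rack c [15.8 59.2] size [79.6 47.5] ang 1.6 world [ 0.5596 -0.0607] x [-21.4  55.3] y [35.1 82.4]
filed1 0.8 n 867 z 0.0185 rack c [45.9 -0.2] size [89.5 47.7] ang 1.1 world [ 0.5863 -0.1218] x [ 1.4 90.1] y [-24.   20.9]
filed1 0.48 n 1256 z 0.0265 rack c [44.4 -0.3] size [301.3 105.7] ang 90.0 world [ 0.5848 -0.1218] x [-4.1 96.9] y [-148.4  148.2]
tcp [ 0.4679 -0.0561  0.0227] rack [-76.   58.7] yaw -3.19 F [0.3 0.2 0.2] open 0.005
```

View pics/b3.png

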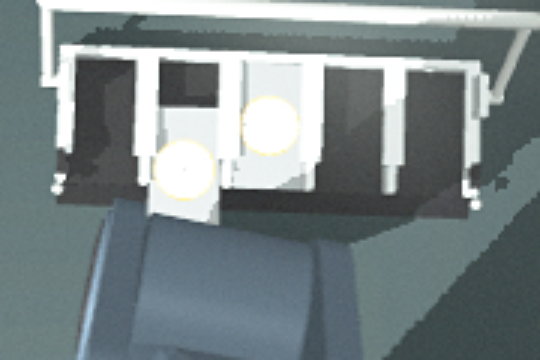

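The holder sits in the bay with its dial at (185,170) in the crop and about 34 mm still to go. Push it home.

```bash
python3 -m inch '{"rot":[[0,0,0],[0,0,0],[0,0,0],[0,0,0],[0,0,0]],"travel":[[0.012,-0.0007,0],[0.01,-0.0006,0],[0.008,-0.0004,0],[0.007,-0.0004,0],[0.007,-0.0004,0]],"gripper":[0,0,0,0,0]}'
python3 -m inch '{"rot":[[0,0,0],[0,0,0],[0,0,0],[0,0,0],[0,0,0]],"travel":[[0.006,-0.0003,0],[0.006,-0.0003,0],[0.005,-0.0003,0],[0.002,-0.0001,0],[0,0,0]],"gripper":[0,0,0,0,0]}'
python3 -m inch '{"rot":[[0,0,0],[0,0,0],[0,0,0],[0,0,0],[0,0,0]],"travel":[[0.001,0,0],[0.001,0,0],[0,0,0],[0,0,0],[0,0,0]],"gripper":[0,0,0,0,0]}'
python3 -c "
from h import *
see('x')"
```

```text
clock: 13.5
ee_pos: [0.5117, -0.0585, 0.0221]
orientation: [-0.0, 1.0, -0.028, -0.0]
contact_force: [-0.6, 0.4, -0.4]
opening: 0.003
grasp_force: 0.4
clock: 14.0
ee_pos: [0.5306, -0.0596, 0.022]
orientation: [0.0, 1.0, -0.028, 0.0]
contact_force: [0.3, 0.9, 0.0]
opening: 0.002
grasp_force: 0.0
clock: 14.5
ee_pos: [0.5324, -0.0595, 0.0221]
orientation: [0.0, 1.0, -0.028, 0.0]
contact_force: [-1.1, 0.3, 0.6]
opening: 0.001
grasp_force: 0.0
new1 0.84 n 937 z 0.0144 rack c [ 41.3 372.3] size [90.8 50.9] ang 26.5 world [0.6025 0.2504] x [-3.2 87.7] y [335.3 406.7]
new1 0.68 n 189 z 0.0183 rack c [76.4 55.9] size [24.1 41.3] ang 0.3 world [ 0.6199 -0.0675] x [66.5 88.1] y [35.2 76.4]
new1 0.3 n 1039 z 0.1098 rack c [112.6 -23.2] size [ 12.7 370.5] ang 0.1 world [ 0.6516 -0.1485] x [106.7 118.4] y [-204.2  158.1]
filed1 0.65 n 310 z 0.0184 rack c [73.2 -1.5] size [35.1 44. ] ang 1.0 world [ 0.6135 -0.1246] x [57.6 90.6] y [-23.3  20.3]
tcp [ 0.5324 -0.0595  0.0221] rack [-11.5  58.9] yaw -3.19 F [-0.5 -0.1 -0.4] open 0.002
```

```bash
python3 -m inch '{"rot":[[0,0,0],[0,0,0],[0,0,0],[0,0,0],[0,0,0]],"travel":[[0.001,0,0],[0.001,0,0],[0.001,0,0],[0,0,0],[0,0,0]],"gripper":[0,0,0,0,0]}'
python3 -c "
from h import *
see('x')" | grep -v "n 9"
```

```text
clock: 15.15
ee_pos: [0.5355, -0.0595, 0.0221]
orientation: [0.0, 1.0, -0.028, 0.0]
contact_force: [0.1, -0.1, -0.3]
opening: -0.0
grasp_force: 0.1
new1 0.7 n 122 z 0.0437 rack c [69.4 -0.5] size [323.2  29.7] ang 89.7 world [ 0.6097 -0.1234] x [55.3 84.8] y [-159.8  161. ]
new1 0.68 n 189 z 0.0187 rack c [79.1 56.9] size [22.  43.2] ang 1.8 world [ 0.6227 -0.0666] x [68.9 90.4] y [35.3 78.6]
filed1 0.51 n 271 z 0.0182 rack c [75.1 -1.4] size [30.8 43.6] ang 0.8 world [ 0.6154 -0.1246] x [62.  90.5] y [-23.2  20.3]
tcp [ 0.5354 -0.0595  0.0221] rack [-8.4 59.1] yaw -3.19 F [ 0.2 -0.8  0.8] open -0.003
```

Nearly home (front at 90.4, against 90.5 for the filed one). One more small push to feel the stop, then retreat and go towards holder A.

```bash
python3 -m inch '{"rot":[[0,0,0],[0,0,0],[0,0,0],[0,0,0],[0,0,0]],"travel":[[0.0005,0,0],[0.0005,0,0],[0.0005,0,0],[0.0005,0,0],[0,0,0]],"gripper":[0,0,0,0,0]}'
```

```text
clock: 15.8
ee_pos: [0.5356, -0.0594, 0.0217]
orientation: [-0.0, 1.0, -0.028, -0.002]
contact_force: [-9.6, -0.2, 6.5]
opening: 0.001
grasp_force: 4.8
```

```bash
python3 -m inch '{"rot":[[0,0,0],[0,0,0],[0,0,0],[0,0,2.6],[0,0,2.6]],"travel":[[-0.03,0.0017,0],[0,0,0.04],[0,0,0.04],[0,0.03,0],[0.0055,0.03,0]],"gripper":[0,0,0,0,1]}'
python3 -m inch '{"rot":[[0,0,2.6],[0,0,2.6],[0,0,2.6],[0,0,2.6],[0,0,2.6]],"travel":[[0.0085,0.0335,0],[0.008,0.0335,0],[0.008,0.0335,0],[0.008,0.0335,0],[0.008,0.0335,0]],"gripper":[1,1,1,1,1]}'
python3 -m inch '{"rot":[[0,0,2.6],[0,0,2.6],[0,0,2.4],[0,0,0],[0,0,0]],"travel":[[0.008,0.0335,0],[0.008,0.03,0],[0.006,0.005,0],[0,0,0],[0,0,0]],"gripper":[1,1,1,1,1]}'
python3 -c "
from h import *
see('x')"
```

```text
clock: 16.3
ee_pos: [0.5134, 0.0025, 0.1034]
orientation: [0.0, 1.0, 0.018, 0.001]
contact_force: [-0.1, 0.2, -0.9]
opening: 0.158
grasp_force: 0.0
clock: 16.8
ee_pos: [0.5537, 0.1712, 0.1022]
orientation: [-0.0, 0.991, 0.132, 0.0]
contact_force: [0.3, 0.0, 0.1]
opening: 0.99
grasp_force: 0.0
clock: 17.3
ee_pos: [0.5751, 0.2378, 0.1018]
orientation: [0.0, 0.981, 0.195, -0.0]
contact_force: [-0.0, -0.3, 0.3]
opening: 1.0
grasp_force: 0.0
new1 0.77 n 278 z 0.0142 rack c [ 45.2 366. ] size [90.9 36.9] ang 25.7 world [0.6061 0.244 ] x [-0.6 90.2] y [332.5 382.5]
new1 0.71 n 894 z 0.0185 rack c [45.8 58.1] size [88.8 51.7] ang 1.9 world [ 0.5895 -0.0635] x [ 1.7 89.8] y [33.3 80.6]
filed1 0.59 n 867 z 0.0186 rack c [45.7 -0.1] size [50.5 90.2] ang 89.8 world [ 0.5861 -0.1216] x [ 1.3 89.9] y [-24.4  22.4]
tcp [0.5752 0.2375 0.1021] rack [ 14.8 357.9] yaw 22.52 F [-0.6 -0.3 -0.2] open 1.0
```

```bash
python3 -m inch '{"rot":[[0,0,0],[0,0,0],[0,0,0],[0,0,0],[0,0,0]],"travel":[[0,0.001,-0.025],[0,0,-0.025],[0,0,-0.022],[0,0,-0.013],[0,0,-0.004]],"gripper":[1,1,1,1,1]}'
python3 -m inch '{"rot":[[0,0,0],[0,0,0],[0,0,0],[0,0,0],[0,0,0]],"travel":[[0,0,0],[0,0,0],[0,0,0],[0,0,0],[0,0,0.001]],"gripper":[0.3,0.3,0.3,0.3,0.3]}' 60
python3 -m inch '{"rot":[[0,0,0],[0,0,0],[0,0,0],[0,0,0],[0,0,0]],"travel":[[0,0,0.01],[0,0,0.025],[0,0,0.03],[0,0,0.02],[0,0,0]],"gripper":[0.3,0.3,0.3,0.3,0.3]}' 60
python3 -c "
from h import *
see('x')"
```

```text
clock: 17.95
ee_pos: [0.5748, 0.2386, 0.0119]
orientation: [0.0, 0.981, 0.196, -0.001]
contact_force: [0.2, -0.7, 0.5]
opening: 0.999
grasp_force: 0.0
clock: 18.45
ee_pos: [0.5757, 0.2393, 0.0149]
orientation: [-0.0, 0.981, 0.196, 0.001]
contact_force: [-0.8, -0.6, 0.2]
opening: 0.569
grasp_force: 61.8
clock: 18.95
ee_pos: [0.5768, 0.2397, 0.1025]
orientation: [-0.0, 0.981, 0.196, 0.003]
contact_force: [0.6, 0.1, -1.0]
opening: 0.567
grasp_force: 62.1
new1 0.91 n 901 z 0.0186 rack c [46.4 57. ] size [51.7 90.6] ang 89.6 world [ 0.5901 -0.0646] x [ 1.9 90.7] y [33.6 81.5]
filed1 0.67 n 878 z 0.0183 rack c [46. -0.] size [89.3 48. ] ang 1.6 world [ 0.5864 -0.1216] x [ 1.4 90. ] y [-24.4  21.2]
tcp [0.5748 0.239  0.0983] rack [ 14.3 359.4] yaw 22.61 F [ 0.1 -0.  -1.4] open 0.564
```

```bash
python3 -m inch '{"rot":[[0,0,-5.2],[0,0,-5.2],[0,0,-5.2],[0,0,-5.2],[0,0,-5]],"travel":[[-0.0255,-0.025,0],[-0.0255,-0.025,0],[-0.0255,-0.025,0],[-0.0255,-0.025,0],[-0.0255,-0.025,0]],"gripper":[0.3,0.3,0.3,0.3,0.3]}'
python3 -m inch '{"rot":[[0,0,0],[0,0,0],[0,0,0],[0,0,0],[0,0,0]],"travel":[[0,-0.036,0],[0,-0.036,0],[0,-0.036,0],[0,-0.036,0],[0,-0.036,0]],"gripper":[0.3,0.3,0.3,0.3,0.3]}'
python3 -m inch '{"rot":[[0,0,0],[0,0,0],[0,0,0],[0,0,0],[0,0,0]],"travel":[[0,-0.036,0],[0,-0.036,0],[0,-0.035,0],[0,0,-0.03],[0,0,-0.03]],"gripper":[0.3,0.3,0.3,0.3,0.3]}'
python3 -c "
from h import *
see('a1',(180,160,440,340))"
```

```text
clock: 19.6
ee_pos: [0.446, 0.1132, 0.098]
orientation: [0.0, 1.0, -0.03, -0.001]
contact_force: [1.1, -0.4, -0.4]
opening: 0.568
grasp_force: 62.0
clock: 20.1
ee_pos: [0.447, -0.0671, 0.0981]
orientation: [-0.0, 1.0, -0.028, -0.001]
contact_force: [1.0, 0.4, -0.7]
opening: 0.561
grasp_force: 62.0
clock: 20.6
ee_pos: [0.4475, -0.1738, 0.0377]
orientation: [0.0, 1.0, -0.029, 0.0]
contact_force: [0.7, -0.6, -1.6]
opening: 0.562
grasp_force: 62.1
new1 0.81 n 858 z 0.0186 rack c [45.8 57.2] size [88.6 49.5] ang 2.1 world [ 0.5894 -0.0644] x [ 1.8 89.6] y [34.6 79.9]
filed1 0.92 n 881 z 0.0184 rack c [45.9 -0.2] size [89.2 47.7] ang 1.3 world [ 0.5863 -0.1217] x [ 1.4 89.8] y [-24.3  21.2]
tcp [ 0.4464 -0.1722  0.0374] rack [-91.  -58.3] yaw -3.2 F [ 0.7  1.3 -0. ] open 0.567
```

View pics/a1.png

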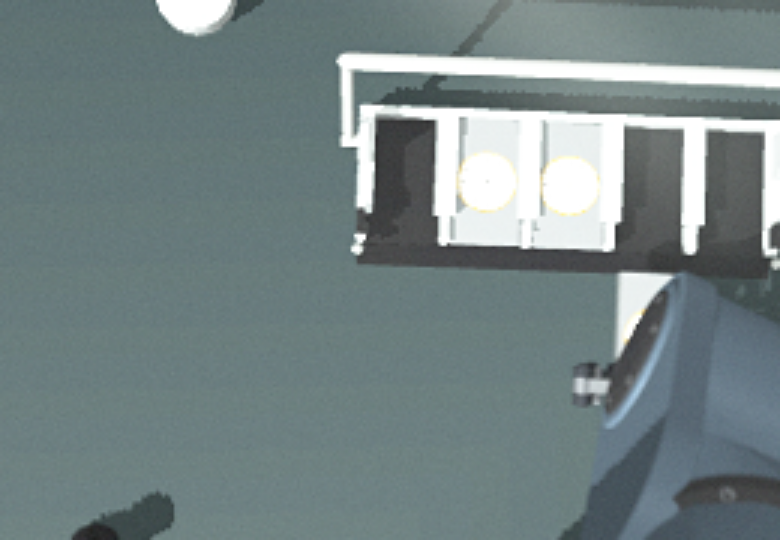

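B is home in bay 2, level with the filed one. Holder A hangs before bay 4, left edge at crop x≈617. I'll measure that edge, because the arm hides the rest.

```bash
python3 -c "
from h import *
p,d=env.capture('top'); W=cloud('top',d); q=rack(W); z=W[...,2]*1000
m=(q[...,1]>-90)&(q[...,1]<-20)&(q[...,0]>-80)&(q[...,0]<-5)&(z>28)&(z<46)
P=np.c_[q[m],z[m]]; print(len(P),P.min(0).round(1),P.max(0).round(1),np.median(P[:,2]))
for x in range(-60,-10,8):
    s=P[abs(P[:,0]-x)<4]
    if len(s)>4: print(x,len(s),'ymax',np.percentile(s[:,1],97).round(1),'z',np.median(s[:,2]).round(1))
for y in range(-80,-30,8):
    s=P[abs(P[:,1]-y)<4]
    if len(s)>4: print(y,len(s),'xmax',np.percentile(s[:,0],97).round(1))
"
```

```text
225 [-75.6 -68.9  28.3] [-17.1 -33.9  41.5] 36.70075402821538
-60 16 ymax -34.4 z 36.4
-52 26 ymax -34.2 z 36.8
-44 29 ymax -34.4 z 36.0
-36 39 ymax -34.8 z 37.0
-28 54 ymax -34.6 z 36.4
-20 50 ymax -34.9 z 36.8
-64 15 xmax -18.2
-56 34 xmax -18.5
-48 50 xmax -18.8
-40 82 xmax -19.0
-32 43 xmax -19.8
```

```bash
python3 -m inch '{"rot":[[0,0,0],[0,0,0],[0,0,0],[0,0,0],[0,0,0]],"travel":[[0,0,-0.009],[0,0,-0.0085],[0.005,-0.0003,0],[0.006,-0.0003,0],[0.006,-0.0003,0]],"gripper":[0.3,0.3,0.3,0.3,0.3]}'
python3 -m inch '{"rot":[[0,0,0],[0,0,0],[0,0,0],[0,0,0],[0,0,0]],"travel":[[0.005,-0.0003,0],[0.005,-0.0003,0],[0.003,-0.0002,0],[0,0,0],[0,0,0]],"gripper":[0.3,0.3,0.3,0.3,0.3]}'
python3 -m inch '{"rot":[[0,0,0],[0,0,0],[0,0,0],[0,0,0],[0,0,0]],"travel":[[0.004,-0.0002,0],[0.004,-0.0002,0],[0.004,-0.0003,0],[0,0,0],[0,0,0]],"gripper":[0.3,0.3,0.3,0.3,0.3]}'
```

```text
clock: 21.3
ee_pos: [0.4658, -0.1739, 0.0219]
orientation: [0.0, 1.0, -0.028, 0.0]
contact_force: [0.8, 0.1, -1.0]
opening: 0.564
grasp_force: 62.5
clock: 21.8
ee_pos: [0.4777, -0.1745, 0.0215]
orientation: [-0.0, 1.0, -0.028, -0.0]
contact_force: [-0.4, 0.2, -1.2]
opening: 0.567
grasp_force: 62.5
clock: 22.3
ee_pos: [0.4899, -0.1752, 0.0215]
orientation: [-0.0, 1.0, -0.028, -0.0]
contact_force: [-1.4, -0.6, -1.1]
opening: 0.564
grasp_force: 62.5
```

```bash
python3 -m inch '{"rot":[[0,0,0],[0,0,0],[0,0,0],[0,0,0],[0,0,0]],"travel":[[0,0,-0.0012],[0.004,-0.0002,0],[0.004,-0.0002,0],[0.005,-0.0003,0],[0.005,-0.0003,0]],"gripper":[0.3,0.3,0.3,0.3,0.3]}'
python3 -m inch '{"rot":[[0,0,0],[0,0,0],[0,0,0],[0,0,0],[0,0,0]],"travel":[[0.005,-0.0003,0],[0.005,-0.0003,0],[0.003,-0.0002,0],[0,0,0],[0,0,0]],"gripper":[0.3,0.3,0.3,0.3,0.3]}'
```

```text
clock: 22.8
ee_pos: [0.5084, -0.1763, 0.0204]
orientation: [0.0, 1.0, -0.028, 0.0]
contact_force: [-0.6, -1.0, -0.9]
opening: 0.565
grasp_force: 62.5
clock: 23.3
ee_pos: [0.5207, -0.177, 0.0203]
orientation: [-0.0, 1.0, -0.028, -0.0]
contact_force: [-0.4, -0.8, -0.8]
opening: 0.565
grasp_force: 62.5
```

```bash
python3 -m inch '{"rot":[[0,0,0],[0,0,0],[0,0,0],[0,0,0],[0,0,0]],"travel":[[0,0,0],[0,0,0],[0,0,0],[0,0,0.02],[0,0,0.03]],"gripper":[0.8,0.8,0.8,0.8,0.8]}'
python3 -m inch '{"rot":[[0,0,0],[0,0,0],[0,0,0],[0,0,0],[0,0,0]],"travel":[[-0.03,0.0017,0],[-0.03,0.0017,0],[0,0,0],[0,0,0],[0,0,0]],"gripper":[0,0,0,0,0]}'
python3 -m inch '{"rot":[[0,0,0],[0,0,0],[0,0,0],[0,0,0],[0,0,0]],"travel":[[0,0,0],[0,0,-0.018],[0,0,-0.02],[0,0,-0.01],[0,0,0]],"gripper":[0,0,0,0,0]}'
python3 -c "
from h import *
see('a3',(280,180,460,300))"
```

```text
clock: 23.8
ee_pos: [0.5199, -0.1767, 0.0697]
orientation: [-0.001, 1.0, -0.028, -0.001]
contact_force: [-0.1, -0.2, -0.4]
opening: 0.8
grasp_force: 0.0
clock: 24.3
ee_pos: [0.4617, -0.1739, 0.0705]
orientation: [0.0, 1.0, -0.028, 0.001]
contact_force: [0.4, -0.1, -0.1]
opening: 0.0
grasp_force: 0.0
clock: 24.8
ee_pos: [0.4605, -0.1733, 0.0212]
orientation: [-0.0, 1.0, -0.028, -0.001]
contact_force: [0.8, 0.4, -0.1]
opening: -0.002
grasp_force: 0.0
new1 0.93 n 859 z 0.0186 rack c [46.8 58.7] size [90.7 49.7] ang 0.9 world [ 0.5905 -0.063 ] x [ 2.  89.9] y [35.3 80.7]
new1 0.81 n 707 z 0.0186 rack c [ 12.2 -59.2] size [51.6 89.9] ang 86.9 world [ 0.5494 -0.1788] x [-29.3  56.1] y [-83.4 -35.4]
filed1 0.59 n 877 z 0.0185 rack c [45.8 -0.2] size [89.1 47.9] ang 1.3 world [ 0.5862 -0.1217] x [ 1.3 90. ] y [-24.2  21.4]
tcp [ 0.4613 -0.1738  0.0229] rack [-76.  -59.1] yaw -3.18 F [-0.  -0.3  0.4] open -0.001
```

View pics/a3.png

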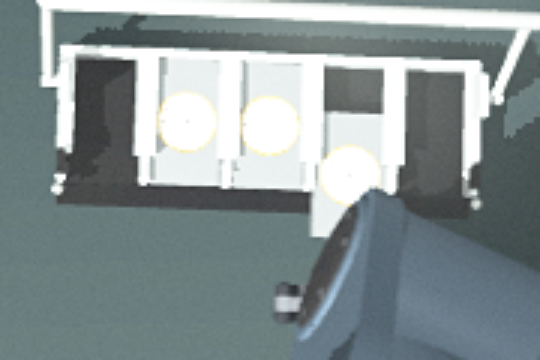

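Holder A is about 56 mm into bay 4, dial at (350,175). Push it home, ending at a TCP rack x of about -8.

```bash
python3 -m inch '{"rot":[[0,0,0],[0,0,0],[0,0,0],[0,0,0],[0,0,0]],"travel":[[0.012,-0.0007,0],[0.01,-0.0006,0],[0.008,-0.0004,0],[0.007,-0.0004,0],[0.007,-0.0004,0]],"gripper":[0,0,0,0,0]}'
python3 -m inch '{"rot":[[0,0,0],[0,0,0],[0,0,0],[0,0,0],[0,0,0]],"travel":[[0.006,-0.0003,0],[0.006,-0.0003,0],[0.005,-0.0003,0],[0.003,-0.0002,0],[0.002,0,0]],"gripper":[0,0,0,0,0]}'
python3 -m inch '{"rot":[[0,0,0],[0,0,0],[0,0,0],[0,0,0],[0,0,0]],"travel":[[0.001,0,0],[0.001,0,0],[0.0005,0,0],[0.0005,0,0],[0,0,0]],"gripper":[0,0,0,0,0]}'
```

```text
clock: 25.45
ee_pos: [0.5054, -0.1761, 0.0223]
orientation: [-0.0, 1.0, -0.028, -0.0]
contact_force: [-0.7, 0.6, 0.4]
opening: 0.001
grasp_force: 0.3
clock: 25.95
ee_pos: [0.527, -0.1772, 0.0223]
orientation: [-0.0, 1.0, -0.028, -0.0]
contact_force: [-1.0, 0.0, 1.1]
opening: -0.002
grasp_force: 0.3
clock: 26.45
ee_pos: [0.5289, -0.1771, 0.0223]
orientation: [-0.0, 1.0, -0.028, -0.001]
contact_force: [-6.3, -0.9, 4.0]
opening: 0.006
grasp_force: 3.1
```

The stop was felt. Retreat and go over to behind the keeper rod's grip, checking the rack on the way.

```bash
python3 -m inch '{"rot":[[0,0,0],[0,0,0],[0,0,0],[0,0,0],[0,0,0]],"travel":[[-0.03,0.0017,0],[0,0,0.05],[0,0,0.05],[0,0,0.05],[0.01,-0.03,0.01]],"gripper":[0,0,0,0,0]}'
python3 -m inch '{"rot":[[0,0,0],[0,0,0],[0,0,0],[0,0,0],[0,0,0]],"travel":[[0.036,-0.0215,0],[0.036,-0.0215,0],[0.036,-0.0215,0],[0.036,-0.0215,0],[0.036,-0.0215,0]],"gripper":[0,0,0,0,0]}'
python3 -c "
from h import *
see('k1',(200,100,560,370)); p,d=env.capture('scene'); cv2.imwrite('pics/k1s.png',cv2.resize(p[130:330,130:430],None,fx=2,fy=2))
print(world(112.6,-185))"
python3 -c "
import cv2;p=cv2.imread('pics/k1.png');cv2.imwrite('pics/k1.png',cv2.resize(p,(800,600)))"
```

```text
clock: 26.95
ee_pos: [0.5114, -0.2047, 0.1883]
orientation: [0.001, 1.0, -0.027, 0.004]
contact_force: [0.6, -0.2, -0.2]
opening: -0.002
grasp_force: 0.0
clock: 27.45
ee_pos: [0.6912, -0.3138, 0.1824]
orientation: [0.0, 1.0, -0.028, 0.0]
contact_force: [-0.4, -0.4, 0.8]
opening: 0.001
grasp_force: 0.0
new1 0.94 n 847 z 0.0186 rack c [ 45.9 -57.5] size [89.6 50.1] ang 0.7 world [ 0.5831 -0.179 ] x [ 1.6 90.4] y [-82.5 -35.5]
new1 0.56 n 833 z 0.0186 rack c [44.7 59.1] size [86.7 49.6] ang 1.8 world [ 0.5884 -0.0625] x [ 3.1 87.7] y [35.6 80.8]
filed1 0.92 n 873 z 0.0184 rack c [45.9 -0.1] size [89.3 47.9] ang 1.4 world [ 0.5863 -0.1217] x [ 1.5 90. ] y [-24.2  21. ]
tcp [ 0.6907 -0.3137  0.1806] rack [ 160.8 -186. ] yaw -3.21 F [-0.6  0.6 -0.4] open -0.003
[ 0.64259745 -0.30999704]
```

View pics/k1.png

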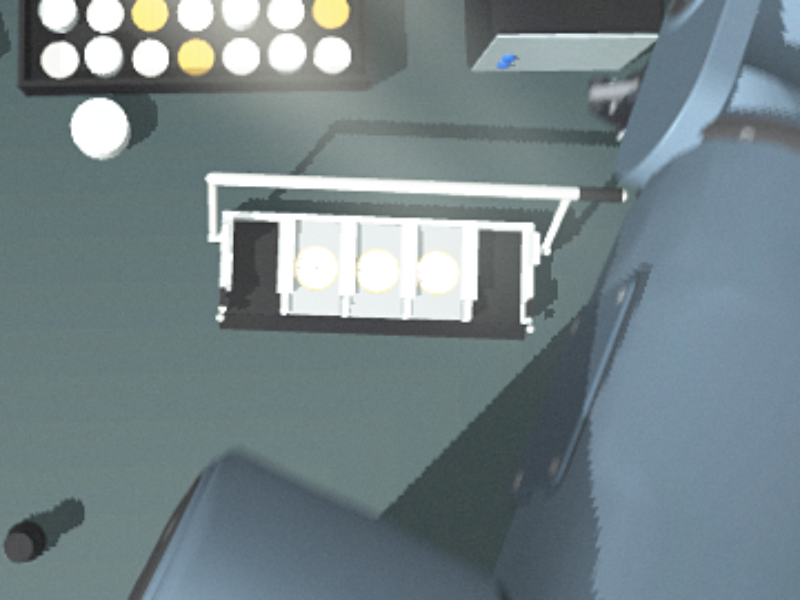

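View pics/k1s.png

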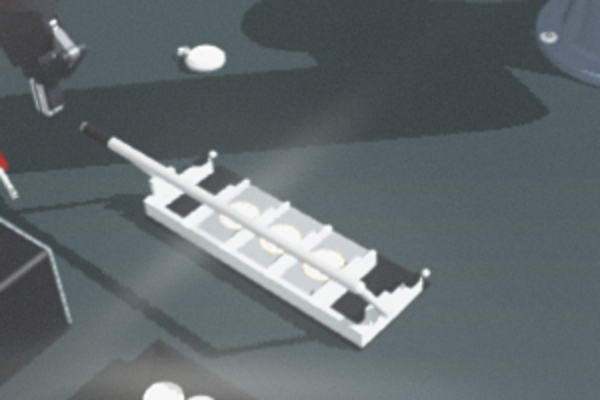

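All three holders are home side by side in bays 2–4, and the tool is behind the grip (crop (50,105), rod end at (90,130)). Lower it and pull the keeper forward.

```bash
python3 -m inch '{"rot":[[0,0,0],[0,0,0],[0,0,0],[0,0,0],[0,0,0]],"travel":[[0,0.001,-0.03],[0,0,-0.03],[0,0,-0.02],[-0.012,0.0005,0],[-0.012,0.0005,0]],"gripper":[0,0,0,0,0]}'
python3 -m inch '{"rot":[[0,0,0],[0,0,0],[0,0,0],[0,0,0],[0,0,0]],"travel":[[-0.012,0.0007,0.002],[-0.012,0.0007,0.002],[-0.012,0.0007,0],[-0.012,0.0007,0],[-0.012,0.0007,0]],"gripper":[0,0,0,0,0]}'
python3 -m inch '{"rot":[[0,0,0],[0,0,0],[0,0,0],[0,0,0],[0,0,0]],"travel":[[-0.012,0.0007,0],[-0.01,0.0006,-0.002],[-0.01,0.0006,-0.003],[-0.01,0.0006,-0.004],[-0.008,0.0005,-0.004]],"gripper":[0,0,0,0,0]}'
python3 -m inch '{"rot":[[0,0,0],[0,0,0],[0,0,0],[0,0,0],[0,0,0]],"travel":[[0.015,0,0],[0.01,0,0.03],[0,0,0.02],[0,0,0],[0,0,0]],"gripper":[0,0,0,0,0]}'
python3 -c "
from h import *
p,d=env.capture('top'); W=cloud('top',d); q=rack(W); z=W[...,2]
m=(z>.05)&(z<.13)&(q[...,0]>-25)&(q[...,0]<130)&(abs(q[...,1])<140)
print('rod',np.median(q[m],0),np.percentile(z[m],[5,50,95]),m.sum()); o=env.get_obs(); print(o['ee_pos'],rack(o['ee_pos']))"
```

```text
clock: 28.15
ee_pos: [0.6644, -0.31, 0.102]
orientation: [-0.0, 1.0, -0.028, -0.001]
contact_force: [-0.5, 0.1, -0.3]
opening: 0.002
grasp_force: 0.0
clock: 28.65
ee_pos: [0.6048, -0.3068, 0.1075]
orientation: [0.0, 1.0, -0.028, 0.001]
contact_force: [1.8, -0.1, -1.1]
opening: -0.0
grasp_force: 0.8
clock: 29.15
ee_pos: [0.5552, -0.3043, 0.093]
orientation: [0.0, 1.0, -0.028, 0.0]
contact_force: [6.1, 0.3, -3.7]
opening: -0.002
grasp_force: 2.9
clock: 29.65
ee_pos: [0.5802, -0.3044, 0.1428]
orientation: [-0.0, 1.0, -0.028, -0.0]
contact_force: [-0.4, 0.4, -0.1]
opening: 0.001
grasp_force: 0.0
rod [5.66302477 0.51969657] [0.0869918  0.09071788 0.09350497] 847
[ 0.58000751 -0.30426202  0.14217063] [  49.78751034 -182.76778681]
```

The rod now stands at rack x≈6.6, elevation about 39°. Now move over the top of the grip and press it down along its arc.

```bash
python3 -m inch '{"rot":[[0,0,0],[0,0,0],[0,0,0],[0,0,0],[0,0,0]],"travel":[[-0.025,0,0],[-0.018,0,0],[-0.002,0,-0.02],[-0.002,0,-0.015],[-0.002,0,-0.012]],"gripper":[0,0,0,0,0]}'
python3 -m inch '{"rot":[[0,0,0],[0,0,0],[0,0,0],[0,0,0],[0,0,0]],"travel":[[-0.004,0,-0.01],[-0.004,0,-0.01],[-0.003,0,-0.01],[-0.001,0,-0.01],[0,0,-0.008]],"gripper":[0,0,0,0,0]}'
python3 -m inch '{"rot":[[0,0,0],[0,0,0],[0,0,0],[0,0,0],[0,0,0]],"travel":[[0.001,0,-0.006],[0.001,0,-0.004],[0,0,-0.003],[0,0,-0.002],[0,0,0]],"gripper":[0,0,0,0,0]}'
python3 -c "
from h import *
p,d=env.capture('top'); W=cloud('top',d); q=rack(W); z=W[...,2]
m=(z>.012)&(z<.13)&(q[...,0]>-25)&(q[...,0]<-3)&(abs(q[...,1])<140)
print('rod',np.median(q[m],0),np.percentile(z[m],[5,50,95]),m.sum()); o=env.get_obs(); print(o['ee_pos'],rack(o['ee_pos']))"
```

```text
clock: 30.2
ee_pos: [0.5306, -0.3041, 0.0944]
orientation: [-0.001, 1.0, -0.028, -0.001]
contact_force: [-1.9, 0.9, 2.2]
opening: 0.002
grasp_force: 0.9
clock: 30.7
ee_pos: [0.5196, -0.3045, 0.0475]
orientation: [-0.0, 1.0, -0.028, -0.0]
contact_force: [-1.7, 0.4, 3.8]
opening: 0.003
grasp_force: 2.3
clock: 31.2
ee_pos: [0.5222, -0.3046, 0.0338]
orientation: [0.0, 1.0, -0.028, 0.0]
contact_force: [-1.0, 1.3, 2.6]
opening: 0.002
grasp_force: 2.0
rod [ -9.40661421 -18.08066859] [0.01555867 0.01932111 0.11314576] 801
[ 0.52214428 -0.30453598  0.03379549] [  -7.97019824 -186.27132821]
```

```bash
python3 -m inch '{"rot":[[0,0,0],[0,0,0],[0,0,0],[0,0,0],[0,0,0]],"travel":[[0,0,-0.001],[0,0,-0.001],[0,0,-0.001],[0,0,0],[0,0,0]],"gripper":[0,0,0,0,0]}'
python3 -m inch '{"rot":[[0,0,0],[0,0,0],[0,0,0],[0,0,0],[0,0,0]],"travel":[[0,0,0.003],[0,0,0.04],[-0.01,-0.03,0.05],[-0.04,-0.03,0.04],[-0.04,-0.03,0]],"gripper":[0,0,0,0,0]}'
python3 -m inch '{"rot":[[0,0,0],[0,0,0],[0,0,0],[0,0,0],[0,0,0]],"travel":[[-0.04,-0.03,0],[-0.04,-0.03,0],[0,0,0],[0,0,0],[0,0,0]],"gripper":[0,0,0,0,0]}'
python3 -c "
from h import *
see('f',(200,110,520,350)); p,d=env.capture('top'); W=cloud('top',d); q=rack(W); z=W[...,2]
for y in (-190,-170,-120,-60,0,60,120):
    m=(z>.008)&(z<.13)&(q[...,0]>-30)&(q[...,0]<-2)&(abs(q[...,1]-y)<10); print(y,np.median(q[m],0).round(1),np.percentile(z[m],[5,90]).round(4),m.sum())
p=cv2.imread('pics/f.png'); cv2.imwrite('pics/f.png',cv2.resize(p,(800,600)))"
```

```text
clock: 31.75
ee_pos: [0.5225, -0.3047, 0.0326]
orientation: [0.0, 1.0, -0.028, 0.001]
contact_force: [-6.0, 5.2, 23.7]
opening: -0.001
grasp_force: 11.8
clock: 32.25
ee_pos: [0.4436, -0.3851, 0.1514]
orientation: [0.003, 1.0, -0.027, 0.003]
contact_force: [0.2, -1.3, -0.1]
opening: -0.001
grasp_force: 0.0
clock: 32.75
ee_pos: [0.3628, -0.4429, 0.1468]
orientation: [0.0, 1.0, -0.028, 0.0]
contact_force: [0.2, -0.1, 0.0]
opening: -0.004
grasp_force: 0.0
new1 0.97 n 882 z 0.0185 rack c [45.8 58.9] size [88.8 49.4] ang 1.5 world [ 0.5895 -0.0627] x [ 1.7 90.1] y [35.4 81.2]
new1 0.91 n 780 z 0.0185 rack c [ 45.8 -60.4] size [44.6 87.5] ang 87.8 world [ 0.5829 -0.1818] x [ 3.5 87.9] y [-82.1 -37.9]
filed1 0.72 n 880 z 0.0186 rack c [45.8 -0.1] size [89.3 47.8] ang 1.2 world [ 0.5862 -0.1217] x [ 1.3 90.2] y [-24.1  22.3]
tcp [ 0.3631 -0.4426  0.1468] rack [-159.1 -333. ] yaw -3.09 F [-0.2 -0.3 -0.1] open 0.0
-190 [  -9.4 -190.6] [0.0159 0.0217] 51
-170 [  -9.5 -169.8] [0.0157 0.0219] 54
-120 [  -9.4 -120. ] [0.0157 0.022 ] 46
-60 [ -9.2 -59.1] [0.0165 0.0216] 49
0 [-9.4  0.9] [0.0152 0.0219] 51
60 [-9.1 60.6] [0.0161 0.0216] 53
120 [ -9.2 120.6] [0.0168 0.0217] 49
```

View pics/f.png

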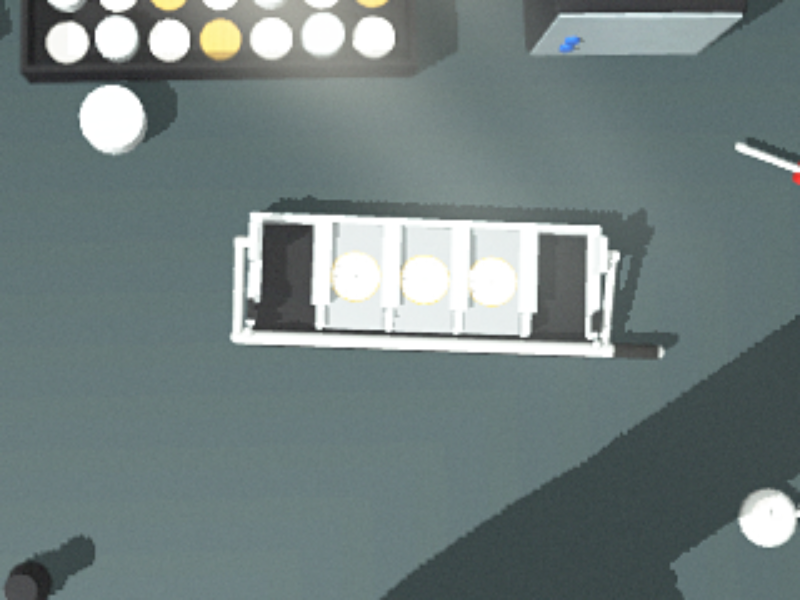

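The picture shows the keeper bar across the mouths (row 345) at rack x -9.3 with its top at about 20 mm, and the holders home in bays 2–4. It pressed up against a firm stop at 24 N, so it is shut. Hand in.

```bash
python3 -c "
from plant import env
print(env.sign_off())"
```

```text
the job is handed in; nothing more can be done
None
```

I filed both loose holders fully home, face up, in bays 2 and 4, left the already filed one in bay 3, swung the keeper down until it met a firm stop shut across the mouths, and handed the job in at about 33 s; no verdict was returned.

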